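# Tip the film crates and dispatch the stamped one

## Robot

A 7-joint arm with a two-finger parallel gripper is mounted at the origin on the work surface. World frame = base frame: x ahead of the robot, y to its left, z up, the work surface at z = 0. Lengths are in m, angles in rad, forces in N, time in s.
With the tool pointing down it reaches from about 0.425 to 0.925 m from the base axis. Payload 6.8 kg.
Tool frame: the origin (TCP) lies on the centre line of the jaws, within the pads' length; the fingertips stand 8 mm ahead of it and the grasp point (between the pads) lies 11 mm behind it (r.finger_overhang is the distance from the TCP to the fingertips, in m); x points along the fingers, z is the direction in which the jaws open and shut, and the axes are right-handed (so a half turn about x gives the same grasp; the last joint's range is limited). The gripper opens to 85 mm and grips with 20 to 120 N. Pads are 22 mm wide; open, the fingers measure 114 mm over their backs; the gripper's body (76 mm by 85 mm) begins 54 mm behind the grasp point. The pads swing forward as they close: fully open they stand 13 mm farther back than shut.
Start: joints at [-1.41, 0.477, 0.022, 1.555, -0.011, 1.109, -0.083], TCP at [0.179, 0.651, 0.239] pointing down, gripper open.
Joint ranges: [-2.96, 2.96], [-0.34, 2.1], [-1.41, 1.46], [0.24, 2.44], [-1.37, 4.51], [0.17, 1.92], [-2.96, 2.96]. Speed limits (rad/s): [2.39, 2.39, 3.14, 3.14, 3.14, 3.14, 3.14].

## Interface

Orientations are given as a rotation vector (axis times angle).
In Python, from bench import r gives the robot as it stands. The module is installed in compiled form; this text tells all that it offers.
- The arm moves only by the tool play_rows, never from a script. Its argument "plan" is a list of rows, each a list of 5 numbers: the opening, from -1 (shut) to 1 (fully open), then the shift along the world's x, y, z in m, then the turn about the world's z in rad. A call has 1 to 10 rows; each row is the pose to reach, as a shift and turn from the pose commanded when the call began; what a row does not reach only later rows make up. A row lasts 1/10 s, in which the tool goes at most 50 mm and 8.59 degrees, less where a joint would pass 70% of its speed; a pose out of reach is approached as far as the arm can. A call with a gripper value outside its range is refused whole. The fingers move at their own pace and stop on an object; "force" is the grip in N (left out, the last holds). Time passes only in rows, so rows that repeat a pose let the fingers close. It gives the time, the measured TCP pose, the force and the opening at its end, in the units of the state.
- r.get_obs(): the state, without advancing time (a new reading comes with each control period).
- r.grab_frame(name): name is "side" or "top" or "wrist"; returns a dict with "pixels" (384x512x3 uint8, blue, green, red), "z_map" (384x512 float32, m along the optical axis (not along the pixel's ray), 0 where there is no reading), "vfov" (degrees; the focal length in pixels is half the picture's height over the tangent of half this angle, whatever the lens; pixels are square), "cx", "cy" (the principal point, pixels), "D" ([k1, k2, p1, p2, k3] as OpenCV has them; the pictures are not rectified), "R" (3x3) and "t" (3): a world point X has camera coordinates R X + t; the wrist camera has in their place "tool_from_camera" (4x4, takes a point from camera to tool coordinates, whose origin is the TCP and whose axes are the tool frame's). Camera axes: x right, y down, z forward; pixel columns grow to the right and rows downward; lengths in m; the calibration is good to about 2 mm. A picture is of the moment at which its call begins: read the wrist's pose just before it.
- r.hand_in(): hands the job in, once; it reports no verdict.
Trained networks look in a picture, given as the dict that the camera call returned (one of the last four; its "shot" number tells which), for a name from the list of things; names that differ only in an ending like _2 or _b are one class to them, and where a whole thing is asked for, a point or a joint stands for the part that bears it (a point fixed in the world has none). Each returns a list of dicts, best first, with "conf" (0 to 1); they miss things now and then, are a little off and sometimes report something else, mostly with a low value. They report only what shows in the picture. A call takes as long as a camera call. They do not tell look-alikes from the thing itself.
- r.outline_of(picture, label): "mask" (384x512 bool, what is visible of it) and "bbox" ([left, top, right, bottom] as shares, 0 to 1, of the picture: columns of its width, rows of its height, round what is visible of it).
- r.pinpoint(picture, label): "position" ([column, row] as shares, 0 to 1, of the picture: columns of its width, rows of its height: a listed point, or the origin of a listed thing).
The state is a dict: "clock": time; "joints": joint angles; "qvel": joint speeds; "tau": joint torques, N m; "tcp_pos": TCP position; "orientation": TCP orientation; "contact_force": force on the tool from outside, world axes, zero at the start; "moment": the same for the moment, N m; "grip_width": finger opening in m.
Only numpy, scipy, OpenCV 4.12 (cv2) and the standard library are available. Lean on these libraries where they do the work, as an engineer would, in place of code of your own. Each camera call takes 0.05 s, during which the arm holds its last target.

## Task

On the film lab's bench two identical upright crates stand either side of the dispatch line, the dark strip; one of them has a round ink stamp on its underside. With the fingertips tip both crates over onto their sides so that their undersides can be seen, and only when both are down push the stamped crate, still lying on its side, along the bench until its middle is over the dispatch line. Push only, never pick up or lift a crate; keep the other crate off the line, and leave the film can, tape roll, cartridge and pen cup where they are.

Things in the scene. Friction and masses are not known exactly. Their poses are not given: they have to be found in the camera images.
- crate_a: Cream plastic crate, open top, 66 mm deep (x) by 90 wide (y) by 115 high (z), walls 4 mm, 0.17 to 0.34 kg, empty, starts upright, loose. Pushed square on its near or far 90 mm wide side close to the rim it topples over the opposite lower edge rather than slides; past 35 degrees it falls by itself and lies 66 mm high. Origin at the centre of its underside, z towards its open top.
- crate_b: The other crate, same in size, weight and behaviour: 66 (x) by 90 (y) by 115 mm (z), cream, open top; origin at the centre of its underside, z towards its open top.
- crate_a_mid (a point): The middle of crate_a, 57.5 mm above its underside, same axes as crate_a.
- crate_b_mid (a point): The middle of crate_b, 57.5 mm above its underside, same axes as crate_b.
- stamp (a point): The black ink stamp, a ring 56 mm across with a bar through it, in the centre of the underside of one of the two crates (the one whose origin it coincides with); out of sight while that crate stands upright.
- line: The dispatch line: a flat dark rubber strip 360 mm long (its x) and 24 mm wide (its y), flush on the bench, no obstacle; runs roughly away from the robot between the two crates. Origin at its centre, x along the strip.
- film_can: Bystander: black film can with a grey cap, 34 mm across, 52 mm high, upright; origin at the centre of its underside.
- tape_roll: Bystander: roll of amber tape lying flat, 90 mm across, 28 mm high; origin at the centre of its underside.
- cartridge: Bystander: film cartridge, 25 mm across, 44 mm high, upright; origin at the centre of its underside.
- pen_cup: Bystander: white cup, 72 mm across, 90 mm high, upright; origin at the centre of its underside.
Not all that is in view belongs to the job. Leave any blue look-alike of the crate_b alone.

How it is judged:
By the outcome, as a careful person would: the job done as asked, in the order asked, and still so for the second after the job is handed in, with the robot touching nothing.
It also fails if it takes over 72 s, if anything falls off the work surface, if the arm or the gripper's body presses on something with over 40 N, if the wrist force passes 120 N, or if a joint passes its speed limit or range.

## Working session

There is one attempt and no reset: what is moved stays moved. The work goes in short steps, Python scripts to look and compute and a tool call to move; the robot and the scene stay as the last step left them, time stands still between calls to the robot, and variables do not carry over. Pictures are saved under pics/ and viewed, and the job is handed in when it is done.

Besides the shell and the picture viewer there is one more tool, called after "Request:" as a command line: name --pt "numbers of a row" for each row, then --argument value for the rest. play_rows: Moves the arm, as the interface text tells. Its arguments: {"type":"object","properties":{"plan":{"type":"array","items":{"type":"array","items":{"type":"number"}}},"force":{"type":"number"}},"required":["plan"]}

```bash
mkdir -p pics; ls
cat > h.py <<'E'
import numpy as np, cv2, pickle
from bench import r
def K(p):
    f=192/np.tan(np.radians(p['vfov'])/2); return np.array([[f,0,p['cx']],[0,f,p['cy']],[0,0,1]])
def save(p,n): cv2.imwrite('pics/'+n+'.png',p['pixels'])
def w2p(p,X):
    X=np.atleast_2d(X).astype(float); rv=cv2.Rodrigues(np.array(p['R']))[0]
    return cv2.projectPoints(X,rv,np.array(p['t'],float),K(p),np.array(p['D'],float))[0][:,0]
def ray(p,uv):
    n=cv2.undistortPoints(np.array(uv,float).reshape(-1,1,2),K(p),np.array(p['D'],float))[:,0]
    return np.c_[n,np.ones(len(n))]
def onplane(p,uv,z):
    R=np.array(p['R']);t=np.array(p['t']);d=ray(p,uv)@R;c=-R.T@t
    return c+d*((z-c[2])/d[:,2])[:,None]
def cloud(p):
    v,u=np.mgrid[0:384,0:512]; d=ray(p,np.c_[u.ravel(),v.ravel()])*p['z_map'].reshape(-1,1)
    return ((d-np.array(p['t']))@np.array(p['R'])).reshape(384,512,3)
E
python3 - <<'E'
from h import *
o=r.get_obs();print({k:np.round(v,3) for k,v in o.items()}, r.finger_overhang)
for n in ['top','side']:
    p=r.grab_frame(n);save(p,n+'0');pickle.dump(p,open(n+'0.pkl','wb'))
    print(n,p['vfov'],p['cx'],p['cy'],p['D'],'cam',-np.array(p['R']).T@np.array(p['t']))
    for l in ['crate_a','line','film_can','tape_roll','cartridge','pen_cup']:
        for q in r.outline_of(p,l): print(l,round(q['conf'],2),np.round(np.array(q['bbox'])*[512,384,512,384]))
E
```

```text
pics
{'clock': np.float64(0.0), 'joints': array([-1.41 ,  0.478,  0.022,  1.556, -0.012,  1.109, -0.083]), 'qvel': array([-0.001,  0.001,  0.   , -0.002,  0.001, -0.001,  0.   ]), 'tau': array([ 1.0000e-03, -5.9645e+01,  1.6080e+00, -2.8120e+01,  1.3000e-02,
        9.0000e-03,  0.0000e+00]), 'tcp_pos': array([0.179, 0.65 , 0.238]), 'orientation': array([-1.01 ,  1.326,  1.008]), 'contact_force': array([ 0.229, -0.416, -0.804]), 'moment': array([-0.012, -0.033, -0.015]), 'grip_width': np.float64(0.085)} 0.008
top 50.77880618331759 257.3181539136731 192.61132890735192 [-0.03044958  0.          0.          0.          0.        ] cam [3.82215236e-01 1.33553774e-03 1.53623410e+00]
crate_a 0.82 [319. 140. 350. 175.]
crate_a 0.79 [302. 183. 330. 208.]
line 0.64 [259. 182. 263. 276.]
film_can 0.46 [236. 155. 242. 168.]
film_can 0.15 [258. 178. 267. 272.]
tape_roll 0.8 [267. 148. 286. 175.]
tape_roll 0.16 [233. 158. 245. 166.]
pen_cup 0.64 [391. 208. 413. 228.]
pen_cup 0.31 [122. 208. 131. 219.]
side 49.620653282065476 258.04043639409883 190.9157975412647 [-0.13406742  0.          0.          0.          0.        ] cam [0.19784152 0.80761606 1.00016379]
crate_a 0.74 [242. 116. 274. 160.]
crate_a 0.58 [276. 138. 306. 184.]
crate_a 0.55 [195. 227. 236. 286.]
line 0.75 [207. 202. 216. 219.]
line 0.66 [242. 199. 347. 239.]
film_can 0.6 [207. 200. 217. 217.]
tape_roll 0.76 [216. 169. 244. 195.]
tape_roll 0.56 [193. 231. 233. 288.]
cartridge 0.16 [192. 230. 234. 289.]
pen_cup 0.6 [334. 106. 353. 133.]
pen_cup 0.24 [219. 167. 244. 196.]
```

Run:
```python
import cv2
for n in ['top0','side0']:
    i=cv2.imread(f'pics/{n}.png'); cv2.imwrite(f'pics/{n}x.png',cv2.resize(i[80:330,90:430],None,fx=2.3,fy=2.3,interpolation=cv2.INTER_CUBIC))
```

```text
(no output)
```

View pics/top0x.png

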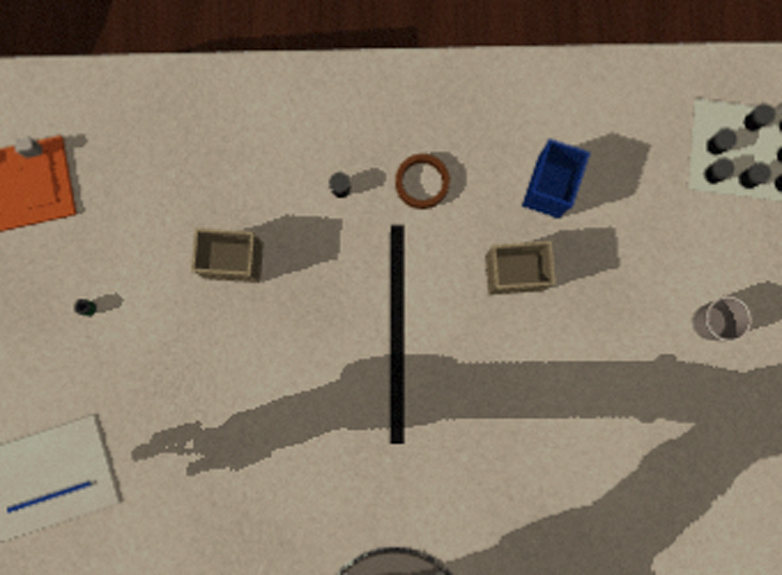

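View pics/side0x.png

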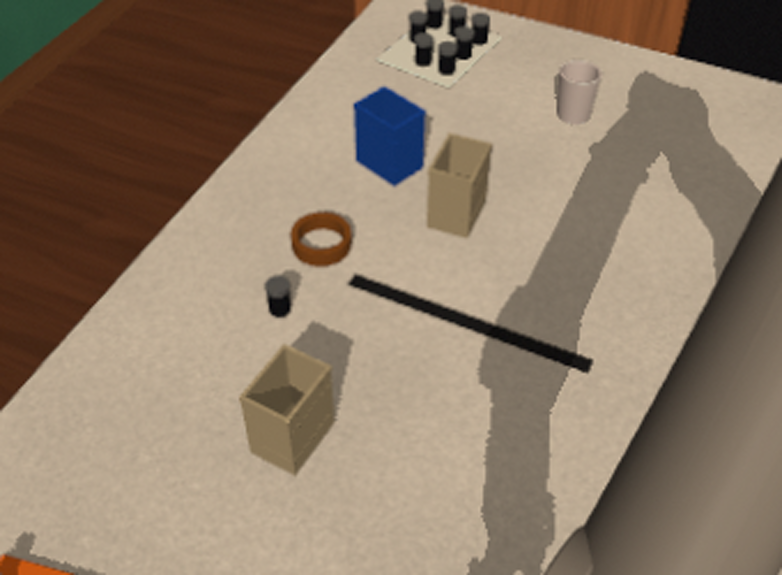

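View pics/top0.png

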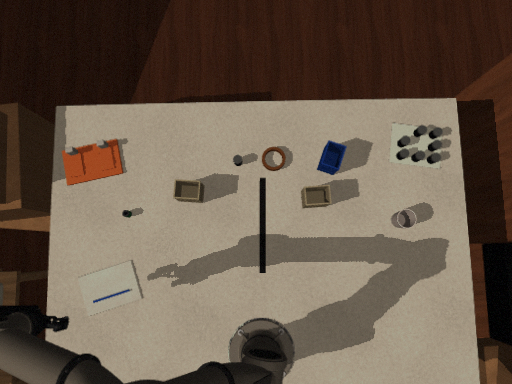

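Run:
```python
from h import *
p=pickle.load(open('top0.pkl','rb'))
C=cloud(p)
img=p['pixels']
# table height check
print('table z', np.median(C[230:250,300:320,2]))
m=(C[...,2]>0.015)&(C[...,2]<0.2)&(C[...,0]>0.3)
n,l,s,c=cv2.connectedComponentsWithStats(m.astype(np.uint8))
for i in range(1,n):
    if s[i,4]<15: continue
    P=C[l==i]; top=P[P[:,2]>P[:,2].max()-0.012]
    rect=cv2.minAreaRect(top[:,:2].astype(np.float32))
    print(s[i],'zmax',P[:,2].max().round(3),'rect',np.round(rect[0],3),np.round(rect[1],3),round(rect[2],1),'col',img[l==i].mean(0).round())
line=(img.max(2)<25); line[:, :250]=0; line[:,275:]=0;line[:176]=0;line[280:]=0
v,u=np.nonzero(line); W=onplane(p,np.c_[u,v],0)
print('line',cv2.minAreaRect(W[:,:2].astype(np.float32)), cv2.fitLine(W[:,:2].astype(np.float32),cv2.DIST_L2,0,.01,.01).ravel())
```

```text
table z 0.00018887807671198048
[414 126  13  10  95] zmax 0.067 rect [ 0.808 -0.626] [0.028 0.03 ] 7.0 col [43. 47. 48.]
[429 128  14  10  93] zmax 0.064 rect [ 0.8   -0.686] [0.031 0.029] 87.5 col [42. 46. 47.]
[398 135  12  12 104] zmax 0.063 rect [ 0.771 -0.561] [0.034 0.035] 26.4 col [50. 55. 57.]
[ 96 139  24  33 326] zmax 0.07 rect [0.782 0.587] [0.02  0.029] 12.5 col [ 45.  77. 145.]
[428 139  14  12 109] zmax 0.065 rect [ 0.753 -0.679] [0.035 0.032] 4.5 col [49. 54. 56.]
[318 140  29  34 437] zmax 0.122 rect [ 0.705 -0.275] [0.068 0.093] 69.7 col [69. 33. 18.]
[ 62 146  23  32 353] zmax 0.07 rect [0.759 0.707] [0.019 0.029] 12.0 col [ 44.  76. 142.]
[262 147  24  23 205] zmax 0.035 rect [ 0.716 -0.063] [0.088 0.088] 88.8 col [29. 51. 87.]
[397 148  12  12 101] zmax 0.065 rect [ 0.721 -0.553] [0.034 0.033] 20.1 col [50. 55. 57.]
[412 150  13  12 107] zmax 0.067 rect [ 0.711 -0.611] [0.033 0.031] 30.5 col [47. 52. 54.]
[428 152  13  11 107] zmax 0.064 rect [ 0.704 -0.671] [0.033 0.035] 87.3 col [47. 52. 53.]
[233 155   9  11  73] zmax 0.059 rect [0.709 0.075] [0.03  0.031] 89.3 col [53. 58. 61.]
[173 179  31  23 409] zmax 0.126 rect [0.59  0.252] [0.092 0.068] 85.2 col [52. 70. 81.]
[302 185  30  23 366] zmax 0.122 rect [ 0.561 -0.212] [0.069 0.093] 3.2 col [60. 81. 94.]
[391 209  26  20 305] zmax 0.098 rect [ 0.472 -0.532] [0.069 0.07 ] 67.3 col [ 86.  96. 106.]
[122 210   9   7  49] zmax 0.049 rect [0.516 0.496] [0.016 0.021] 52.7 col [33. 38. 36.]
line ((0.4638141393661499, -0.0144535843282938), (0.015393747016787529, 0.3522103726863861), 88.82644653320312) [ 0.99977803 -0.0210691   0.46215197 -0.01431085]
```

Run:
```python
from h import *
from scipy.spatial.transform import Rotation as Ro
o=r.get_obs()
p=r.grab_frame('wrist');save(p,'w0');pickle.dump(p,open('w0.pkl','wb'))
T=np.array(p['tool_from_camera']);print(T.round(3),p['vfov'],p['cx'],p['cy'],p['D'])
Rt=Ro.from_rotvec(o['orientation']).as_matrix();print('tool axes in world (cols)\n',Rt.round(3))
print('cam pos in world rel TCP',(Rt@T[:3,3]).round(3),'view dir',(Rt@T[:3,2]).round(3),'right',(Rt@T[:3,0]).round(3))
```

```text
[[ 0.    -0.299  0.954 -0.135]
 [-0.    -0.954 -0.299  0.077]
 [ 1.    -0.    -0.     0.   ]
 [ 0.     0.     0.     1.   ]] 66.62510015963112 261.0621717427939 189.9765233684597 [-0.05331842  0.          0.          0.          0.        ]
tool axes in world (cols)
 [[-0.    -0.964  0.266]
 [ 0.     0.266  0.964]
 [-1.     0.     0.   ]]
cam pos in world rel TCP [-0.074  0.02   0.135] view dir [ 0.288 -0.08  -0.954] right [ 0.266  0.964 -0.   ]
```

View pics/w0.png

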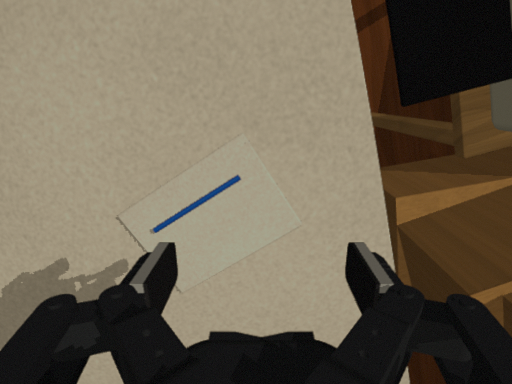

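Request:
play_rows --pt "0.4 0.025 -0.02 0 -0.148" --pt "0.4 0.05 -0.04 0 -0.296" --pt "0.4 0.075 -0.06 0 -0.444" --pt "0.4 0.1 -0.08 0 -0.592" --pt "0.4 0.125 -0.1 0 -0.74" --pt "0.4 0.15 -0.12 0 -0.888" --pt "0.4 0.175 -0.14 0 -1.036" --pt "0.4 0.2 -0.16 0 -1.184" --pt "0.4 0.225 -0.18 0 -1.332" --pt "0.4 0.25 -0.2 0 -1.48"

```text
clock: 1.75
tcp_pos: [0.4301, 0.45, 0.2395]
orientation: [0.145, 1.566, -0.144]
contact_force: [-0.4, 0.5, 0.6]
grip_width: 0.0598
```

Request:
play_rows --pt "0.4 0.023 -0.02 0 -0.148" --pt "0.4 0.047 -0.04 0 -0.296" --pt "0.4 0.07 -0.061 0 -0.443" --pt "0.4 0.094 -0.082 0 -0.591" --pt "0.4 0.117 -0.102 0 -0.739" --pt "0.4 0.14 -0.122 0 -0.886" --pt "0.4 0.164 -0.143 0 -1.034" --pt "0.4 0.187 -0.163 0 -1.182" --pt "0.4 0.21 -0.184 0 -1.329" --pt "0.4 0.234 -0.204 0 -1.477"

```text
clock: 2.75
tcp_pos: [0.664, 0.2461, 0.2394]
orientation: [1.275, 1.166, -1.275]
contact_force: [0.6, 0.2, 0.4]
grip_width: 0.06
```

```bash
cat >> h.py <<'E'
from scipy.spatial.transform import Rotation as Ro
def wrist(n):
    o=r.get_obs(); p=r.grab_frame('wrist'); save(p,n)
    T=np.eye(4); T[:3,:3]=Ro.from_rotvec(o['orientation']).as_matrix(); T[:3,3]=o['tcp_pos']
    M=np.linalg.inv(T@np.array(p['tool_from_camera'])); p['R']=M[:3,:3]; p['t']=M[:3,3]
    return p
def comps(p,zmin=0.015,zmax=.2,xmin=.3):
    C=cloud(p); m=(C[...,2]>zmin)&(C[...,2]<zmax)&(C[...,0]>xmin)&(p['z_map']>0)
    n,l,s,c=cv2.connectedComponentsWithStats(m.astype(np.uint8))
    for i in range(1,n):
        if s[i,4]<40: continue
        P=C[l==i]; zt=np.percentile(P[:,2],98); top=P[P[:,2]>zt-.012]
        R=cv2.minAreaRect(top[:,:2].astype(np.float32))
        print(s[i,:4],'ztop',zt.round(3),'c',np.round(R[0],3),np.round(R[1],3),round(R[2],1),'col',p['pixels'][l==i].mean(0).round())
E
python3 - <<'E'
from h import *
o=r.get_obs();print(o['clock'],o['tcp_pos'],o['joints'].round(2)); Rt=Ro.from_rotvec(o['orientation']).as_matrix();print(Rt.round(3))
p=wrist('w1');comps(p)
p=r.grab_frame('side');save(p,'s1');comps(p)
E
```

```text
2.75 [0.66400074 0.24613664 0.2394102 ] [-0.93  0.64  0.78  1.5  -0.47  1.19 -1.73]
[[ 0.     0.996 -0.09 ]
 [ 0.    -0.09  -0.996]
 [-1.    -0.    -0.   ]]
[472  63  40  76] ztop 0.03 c [ 0.712 -0.039] [0.089 0.045] 10.4 col [11. 55. 97.]
[386 100  44  32] ztop 0.054 c [0.709 0.075] [0.034 0.034] 62.0 col [55. 62. 65.]
[  0 106  28  66] ztop 0.02 c [0.72  0.558] [0.037 0.085] 71.1 col [  0.  86. 169.]
[214 194  94  92] ztop 0.116 c [0.59  0.253] [0.091 0.07 ] 85.2 col [52. 75. 87.]
[ 83 271  26  21] ztop 0.045 c [0.522 0.498] [0.012 0.025] 22.5 col [33. 48. 36.]
[  0   0 106  62] ztop 0.194 c [ 2.296 -0.635] [0.03  0.366] 0.2 col [52. 72. 39.]
[242   1 140  42] ztop 0.198 c [ 0.83  -1.127] [0.731 0.031] 0.1 col [ 36.  67. 118.]
[280  94  22  18] ztop 0.059 c [ 0.713 -0.577] [0.092 0.034] 82.6 col [40. 43. 46.]
[270  98   8   9] ztop 0.056 c [ 0.761 -0.549] [0.029 0.012] 22.1 col [37. 40. 43.]
[332 106  19  26] ztop 0.092 c [ 0.47  -0.532] [0.066 0.076] 16.1 col [78. 86. 98.]
[244 118  31  40] ztop 0.115 c [ 0.699 -0.274] [0.072 0.096] 68.3 col [91. 44. 17.]
[276 138  28  42] ztop 0.116 c [ 0.557 -0.211] [0.068 0.094] 3.6 col [ 82. 110. 129.]
[217 172  26  21] ztop 0.032 c [ 0.711 -0.063] [0.085 0.092] 26.8 col [ 28.  62. 105.]
[205 199  12  16] ztop 0.055 c [0.705 0.074] [0.034 0.034] 88.7 col [55. 59. 63.]
[194 229  42  55] ztop 0.116 c [0.587 0.252] [0.095 0.07 ] 85.0 col [ 75. 101. 118.]
[ 77 325  48  31] ztop 0.062 c [0.778 0.591] [0.022 0.03 ] 11.3 col [ 44.  93. 171.]
[190 343  11  14] ztop 0.045 c [0.513 0.495] [0.025 0.023] 64.1 col [44. 56. 46.]
[ 53 369  49  15] ztop 0.063 c [0.755 0.707] [0.021 0.029] 12.5 col [ 63.  97. 149.]
```

View pics/w1.png

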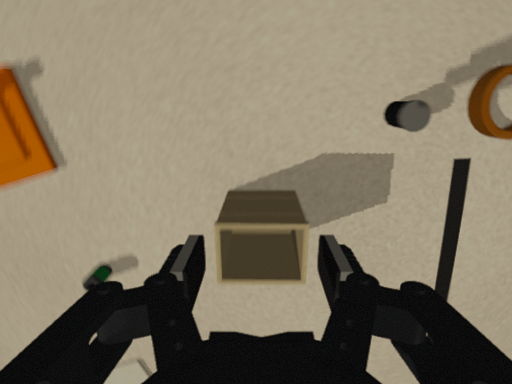

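View pics/s1.png

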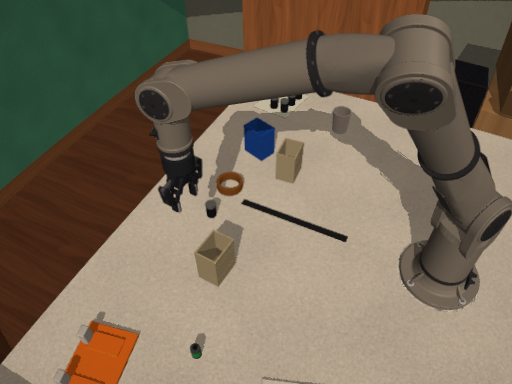

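Request:
play_rows --pt "0.4 0 0 -0.045 0" --pt "0.4 0 0 -0.09 0" --pt "0.4 0 0 -0.135 0" --pt "0.4 0 0 -0.141 0" --pt "0.4 -0.01 0.001 -0.141 0" --pt "0.4 -0.02 0.002 -0.141 0" --pt "0.4 -0.03 0.003 -0.141 0" --pt "0.4 -0.04 0.003 -0.141 0" --pt "0.4 -0.048 0.004 -0.141 0"

```text
clock: 3.75
tcp_pos: [0.6153, 0.2512, 0.1001]
orientation: [1.273, 1.168, -1.268]
contact_force: [0.8, -0.6, 1.2]
grip_width: 0.0596
```

Run:
```python
from h import *
p=r.grab_frame('side');save(p,'s2');comps(p)
cv2.imwrite('pics/s2c.png',cv2.resize(p['pixels'][150:330,120:320],None,fx=3,fy=3))
```

```text
[  0   0 108  60] ztop 0.194 c [ 2.292 -0.634] [0.033 0.367] 0.7 col [57. 77. 42.]
[242   1 174  58] ztop 0.198 c [ 0.748 -1.125] [0.034 0.891] 89.8 col [ 39.  73. 126.]
[267  79  16  17] ztop 0.06 c [ 0.803 -0.634] [0.044 0.143] 0.0 col [56. 60. 64.]
[335 126  13   6] ztop 0.035 c [ 0.454 -0.51 ] [0.05  0.016] 32.0 col [ 81.  90. 101.]
[276 141  28  39] ztop 0.116 c [ 0.557 -0.212] [0.067 0.098] 2.3 col [ 81. 109. 127.]
[257 147  18  10] ztop 0.041 c [ 0.66  -0.254] [0.062 0.018] 54.1 col [71. 37. 20.]
[217 172  26  21] ztop 0.032 c [ 0.711 -0.063] [0.085 0.093] 28.5 col [ 31.  67. 113.]
[183 207  58  77] ztop 0.198 c [0.604 0.254] [0.134 0.028] 77.4 col [ 68.  88. 102.]
[ 77 325  48  32] ztop 0.062 c [0.779 0.59 ] [0.023 0.031] 11.2 col [ 47. 100. 183.]
[190 343  11  14] ztop 0.044 c [0.513 0.495] [0.022 0.024] 31.1 col [48. 61. 49.]
[ 53 369  48  15] ztop 0.063 c [0.754 0.707] [0.02 0.03] 16.5 col [ 68. 105. 160.]
```

View pics/s2c.png

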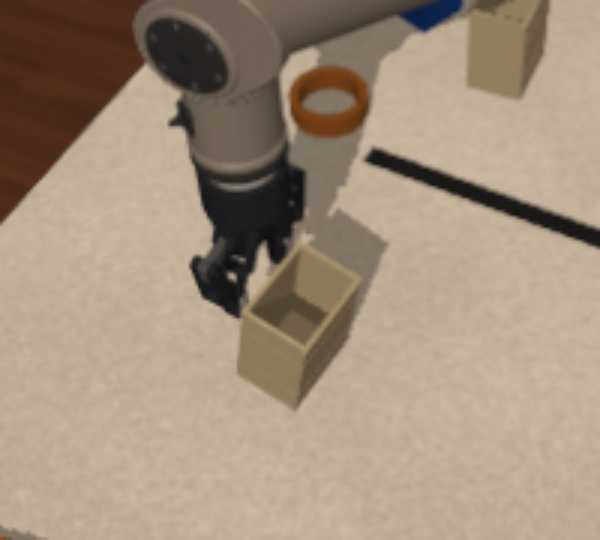

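Request:
play_rows --pt "0.4 -0.01 0.001 0 0" --pt "0.4 -0.02 0.002 0 0" --pt "0.4 -0.03 0.003 0 0" --pt "0.4 -0.04 0.003 0 0" --pt "0.4 -0.05 0.004 0 0" --pt "0.4 -0.058 0.005 0 0" --pt "0.4 -0.058 0.005 0 0" --pt "0.4 -0.058 0.005 0 0"

```text
clock: 4.6
tcp_pos: [0.5573, 0.256, 0.0984]
orientation: [1.271, 1.168, -1.27]
contact_force: [0.2, -0.1, 0.5]
grip_width: 0.0596
```

Run:
```python
from h import *
p=r.grab_frame('side');save(p,'s3')
cv2.imwrite('pics/s3c.png',cv2.resize(p['pixels'][150:330,120:320],None,fx=3,fy=3))
```

```text
(no output)
```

View pics/s3c.png

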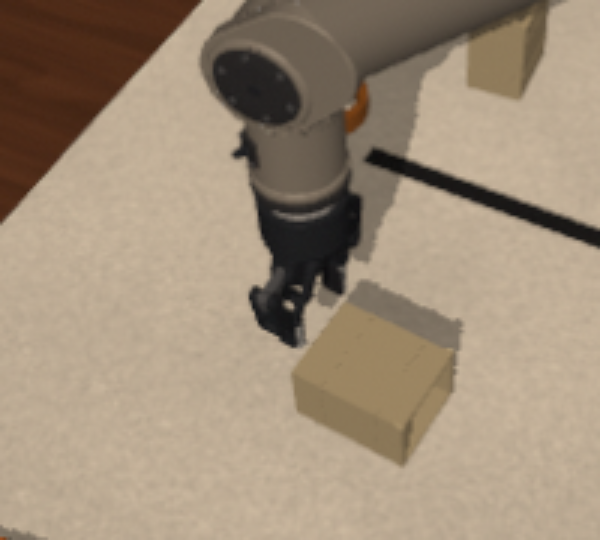

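Request:
play_rows --pt "0.4 0.03 0 0.03 0" --pt "0.4 0.07 0 0.06 0" --pt "0.4 0.11 -0.005 0.09 0" --pt "0.4 0.11 -0.005 0.09 0"

```text
clock: 5.05
tcp_pos: [0.6747, 0.2483, 0.1937]
orientation: [1.279, 1.158, -1.264]
contact_force: [1.1, -0.6, 1.5]
grip_width: 0.0596
```

Run:
```python
from h import *
p=wrist('w4');comps(p)
for q in r.pinpoint(p,'stamp'): print(q['conf'],np.array(q['position'])*[512,384])
p=r.grab_frame('side');save(p,'s4');comps(p)
```

```text
[500  91  12  56] ztop 0.028 c [ 0.711 -0.021] [0.06  0.012] 6.6 col [ 7. 44. 82.]
[405 114  52  36] ztop 0.054 c [0.709 0.075] [0.034 0.033] 87.2 col [51. 58. 61.]
[187 234  19  43] ztop 0.2 c [0.678 0.278] [0.023 0.007] 11.8 col [38. 45. 49.]
[317 234  19  42] ztop 0.2 c [0.673 0.218] [0.007 0.022] 67.6 col [39. 45. 49.]
[222 267  84  69] ztop 0.067 c [0.528 0.259] [0.091 0.057] 86.0 col [ 61.  89. 102.]
0.79 [264.4992 277.2096]
[  0   0 107  61] ztop 0.194 c [ 2.295 -0.634] [0.03  0.364] 1.2 col [54. 74. 40.]
[242   1 145  50] ztop 0.197 c [ 0.821 -1.125] [0.758 0.035] 0.4 col [ 37.  69. 120.]
[332 108  19  24] ztop 0.091 c [ 0.467 -0.529] [0.067 0.068] 43.3 col [ 84.  93. 105.]
[244 119  31  39] ztop 0.114 c [ 0.698 -0.274] [0.073 0.098] 67.9 col [83. 40. 16.]
[276 138  28  43] ztop 0.116 c [ 0.558 -0.211] [0.069 0.096] 3.4 col [ 84. 113. 132.]
[217 172  26  21] ztop 0.032 c [ 0.71  -0.061] [0.085 0.093] 25.9 col [ 29.  63. 108.]
[205 199  12  17] ztop 0.055 c [0.705 0.073] [0.033 0.035] 80.1 col [52. 56. 60.]
[217 250  54  53] ztop 0.069 c [0.496 0.261] [0.095 0.118] 85.1 col [ 92. 125. 146.]
[ 77 325  48  32] ztop 0.062 c [0.779 0.59 ] [0.024 0.03 ] 9.5 col [ 45.  95. 175.]
[190 343  11  14] ztop 0.045 c [0.514 0.495] [0.025 0.023] 10.2 col [45. 58. 47.]
[ 53 369  48  15] ztop 0.062 c [0.755 0.707] [0.021 0.029] 12.0 col [ 65. 100. 153.]
```

View pics/w4.png

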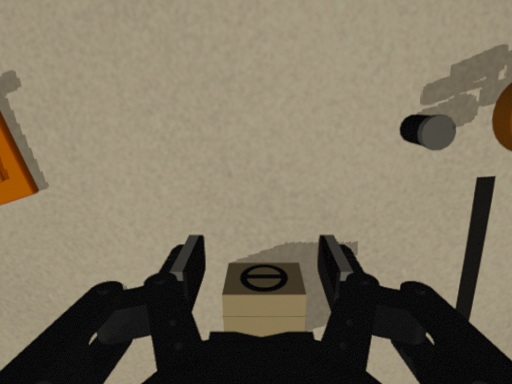

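Request:
play_rows --pt "0.2 0 -0.04 0.01 0" --pt "0.2 0 -0.085 0.02 0.02" --pt "0.2 -0.005 -0.13 0.02 0.04" --pt "0.2 -0.01 -0.18 0.02 0.06" --pt "0.2 -0.02 -0.23 0.02 0.08" --pt "0.2 -0.03 -0.28 0.02 0.1" --pt "0.2 -0.035 -0.33 0.02 0.12" --pt "0.2 -0.04 -0.38 0.02 0.143" --pt "0.2 -0.042 -0.425 0.02 0.143" --pt "0.2 -0.042 -0.458 0.02 0.143"

```text
clock: 6.2
tcp_pos: [0.6227, -0.2098, 0.2073]
orientation: [1.167, 1.237, -1.169]
contact_force: [0.5, -1.0, 0.7]
grip_width: 0.0509
```

Request:
play_rows --pt "0.2 0 0 0 0"

```text
clock: 6.3
tcp_pos: [0.6221, -0.2129, 0.2076]
orientation: [1.169, 1.233, -1.174]
contact_force: [-0.1, -0.6, -0.2]
grip_width: 0.0511
```

Run:
```python
from h import *
o=r.get_obs();print(o['clock'],o['tcp_pos'],o['joints'].round(2)); Rt=Ro.from_rotvec(o['orientation']).as_matrix();print(Rt.round(3))
p=wrist('w5');comps(p)
```

```text
6.3 [ 0.62208028 -0.21288285  0.20759472] [-0.28  0.58  0.75  1.67 -0.44  1.07 -0.91]
[[-0.002  0.999  0.051]
 [-0.002  0.051 -0.999]
 [-1.    -0.002  0.002]]
[278  15 141 154] ztop 0.117 c [ 0.704 -0.275] [0.069 0.093] 69.8 col [113.  61.  23.]
[76 28 90 92] ztop 0.03 c [ 0.715 -0.062] [0.089 0.089] 0.7 col [ 22.  77. 126.]
[ 0 64 19 31] ztop 0.038 c [0.707 0.063] [0.011 0.029] 77.5 col [16. 17. 17.]
[201 192 107 103] ztop 0.116 c [ 0.56  -0.211] [0.07  0.092] 2.9 col [ 64.  92. 105.]
[466 268  46  80] ztop 0.09 c [ 0.464 -0.507] [0.057 0.02 ] 20.5 col [111. 126. 139.]
```

View pics/w5.png

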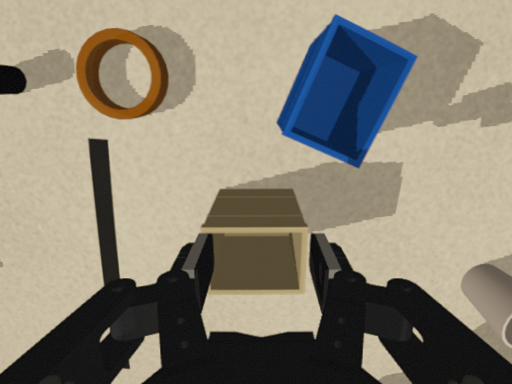

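Request:
play_rows --pt "0.2 0.005 0.004 -0.04 0" --pt "0.2 0.005 0.004 -0.08 0" --pt "0.2 0.005 0.004 -0.11 0" --pt "0.2 0.005 0.004 -0.11 0" --pt "0.2 -0.005 0.004 -0.11 0" --pt "0.2 -0.015 0.003 -0.11 0" --pt "0.2 -0.025 0.003 -0.11 0" --pt "0.2 -0.035 0.002 -0.11 0" --pt "0.2 -0.045 0.002 -0.11 0" --pt "0.2 -0.055 0.001 -0.11 0"

```text
clock: 7.35
tcp_pos: [0.5697, -0.2063, 0.099]
orientation: [1.166, 1.236, -1.165]
contact_force: [1.0, -1.0, 1.8]
grip_width: 0.0509
```

Request:
play_rows --pt "0.2 -0.01 -0.001 0 0" --pt "0.2 -0.02 -0.001 0 0" --pt "0.2 -0.03 -0.002 0 0" --pt "0.2 -0.04 -0.002 0 0" --pt "0.2 -0.045 -0.002 0 0" --pt "0.2 -0.045 -0.002 0 0" --pt "0.2 -0.045 -0.002 0 0"

```text
clock: 8.05
tcp_pos: [0.5256, -0.2081, 0.0984]
orientation: [1.166, 1.236, -1.165]
contact_force: [0.7, -0.0, 0.2]
grip_width: 0.0512
```

Run:
```python
from h import *
p=r.grab_frame('side');save(p,'s6');comps(p)
cv2.imwrite('pics/s6c.png',cv2.resize(p['pixels'][70:310,180:400],None,fx=2.5,fy=2.5))
```

```text
[  0   0 107  61] ztop 0.194 c [ 2.293 -0.631] [0.032 0.371] 0.3 col [51. 71. 38.]
[242   1  96  47] ztop 0.197 c [ 0.938 -1.125] [0.034 0.511] 88.5 col [ 35.  67. 117.]
[350  44  48  28] ztop 0.099 c [ 0.495 -1.127] [0.029 0.068] 82.6 col [ 35.  65. 112.]
[267  79  16  29] ztop 0.061 c [ 0.794 -0.621] [0.057 0.172] 13.7 col [48. 52. 56.]
[280  83  12  28] ztop 0.06 c [ 0.732 -0.609] [0.034 0.158] 16.0 col [48. 52. 55.]
[332 106  19  26] ztop 0.093 c [ 0.469 -0.53 ] [0.066 0.073] 45.8 col [121. 134. 151.]
[244 118  31  40] ztop 0.114 c [ 0.698 -0.274] [0.072 0.099] 68.5 col [100.  48.  19.]
[290 132  45  58] ztop 0.197 c [ 0.522 -0.178] [0.039 0.084] 3.5 col [ 77. 102. 117.]
[217 172  26  21] ztop 0.032 c [ 0.711 -0.063] [0.088 0.09 ] 51.6 col [ 29.  62. 105.]
[205 199  12  16] ztop 0.055 c [0.705 0.074] [0.033 0.036] 45.3 col [54. 58. 62.]
[217 250  54  53] ztop 0.069 c [0.495 0.261] [0.095 0.118] 84.8 col [ 89. 121. 141.]
[ 77 325  48  32] ztop 0.062 c [0.779 0.59 ] [0.022 0.03 ] 11.8 col [ 42.  91. 169.]
[190 343  11  14] ztop 0.045 c [0.514 0.494] [0.023 0.025] 33.9 col [43. 56. 45.]
[ 53 369  48  15] ztop 0.063 c [0.755 0.708] [0.023 0.028] 10.6 col [ 62.  96. 148.]
```

View pics/s6c.png

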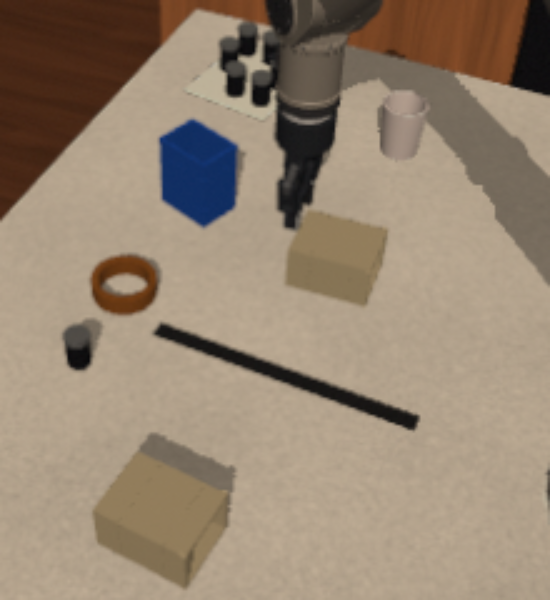

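Request:
play_rows --pt "0.2 0.03 0 0.03 0" --pt "0.2 0.07 0 0.07 0" --pt "0.2 0.115 0 0.1 0" --pt "0.2 0.115 0 0.1 0" --pt "0.2 0.115 0 0.1 0"

```text
clock: 8.6
tcp_pos: [0.6424, -0.2079, 0.199]
orientation: [1.164, 1.235, -1.163]
contact_force: [-1.2, 0.3, -1.2]
grip_width: 0.0513
```

Run:
```python
from h import *
p=wrist('w7');comps(p)
for q in r.pinpoint(p,'stamp'): print(q['conf'],np.array(q['position'])*[512,384])
```

```text
[282  45 144 153] ztop 0.117 c [ 0.704 -0.275] [0.069 0.093] 70.0 col [106.  56.  20.]
[79 48 91 91] ztop 0.03 c [ 0.716 -0.063] [0.088 0.09 ] 2.3 col [ 24.  78. 127.]
[ 0 82 20 31] ztop 0.04 c [0.707 0.064] [0.012 0.03 ] 83.0 col [14. 15. 15.]
[198 233  17  39] ztop 0.2 c [ 0.641 -0.182] [0.023 0.006] 19.8 col [ 78.  93. 101.]
[308 233  17  39] ztop 0.2 c [ 0.645 -0.233] [0.006 0.023] 76.5 col [72. 86. 93.]
[218 262  83  74] ztop 0.068 c [ 0.493 -0.214] [0.067 0.09 ] 3.1 col [ 90. 126. 142.]
[468 288  44  75] ztop 0.09 c [ 0.464 -0.506] [0.057 0.019] 20.9 col [107. 122. 134.]
```

View pics/w7.png

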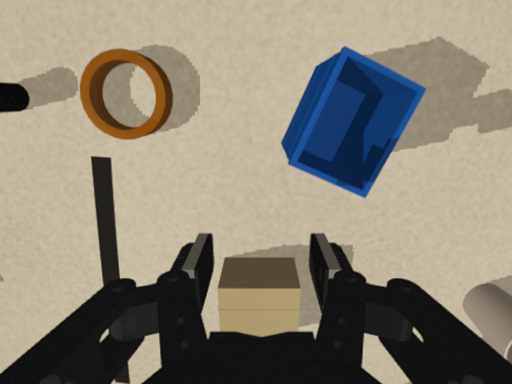

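Request:
play_rows --pt "0.4 -0.01 0.04 0 0.1" --pt "0.4 -0.02 0.08 0 0.2" --pt "0.4 -0.03 0.12 0 0.3" --pt "0.4 -0.04 0.16 0 0.4" --pt "0.4 -0.05 0.2 0 0.5" --pt "0.4 -0.06 0.24 0 0.6" --pt "0.4 -0.07 0.28 0 0.7" --pt "0.4 -0.08 0.32 0 0.8" --pt "0.4 -0.09 0.36 0 0.9" --pt "0.4 -0.1 0.4 0 1.0"

```text
clock: 9.7
tcp_pos: [0.5376, 0.1919, 0.197]
orientation: [0.397, 1.536, -0.4]
contact_force: [0.7, 0.2, 0.8]
grip_width: 0.0596
```

Request:
play_rows --pt "0.4 -0.008 0.04 0 0.1" --pt "0.4 -0.016 0.08 0 0.2" --pt "0.4 -0.024 0.12 0 0.3" --pt "0.4 -0.032 0.15 0 0.4" --pt "0.4 -0.032 0.169 0 0.428" --pt "0.4 -0.032 0.169 0 0.428" --pt "0.4 -0.032 0.169 0 0.428"

```text
clock: 10.4
tcp_pos: [0.5085, 0.3586, 0.1976]
orientation: [0.067, 1.57, -0.07]
contact_force: [0.7, 0.2, 0.6]
grip_width: 0.0596
```

Run:
```python
from h import *
o=r.get_obs();print(o['clock'],o['tcp_pos'],o['joints'].round(2)); Rt=Ro.from_rotvec(o['orientation']).as_matrix();print(Rt.round(3))
p=r.grab_frame('top');save(p,'t8');comps(p)
```

```text
10.4 [0.50850183 0.35859707 0.19758145] [-0.97  0.45  0.35  1.75 -0.18  0.98 -0.65]
[[-0.001  0.087  0.996]
 [-0.002  0.996 -0.087]
 [-1.    -0.002 -0.001]]
[414 126  13  11] ztop 0.064 c [ 0.809 -0.626] [0.029 0.034] 0.7 col [46. 51. 52.]
[429 128  14  10] ztop 0.064 c [ 0.797 -0.684] [0.031 0.03 ] 14.4 col [47. 51. 52.]
[398 135  13  12] ztop 0.064 c [ 0.771 -0.559] [0.032 0.035] 81.3 col [56. 61. 62.]
[ 94 139  21  35] ztop 0.066 c [0.782 0.587] [0.021 0.028] 20.2 col [ 47.  82. 156.]
[429 139  13  12] ztop 0.063 c [ 0.753 -0.679] [0.034 0.036] 86.8 col [53. 59. 60.]
[318 140  29  34] ztop 0.12 c [ 0.704 -0.275] [0.069 0.094] 69.3 col [69. 33. 18.]
[ 63 146  22  32] ztop 0.065 c [0.759 0.707] [0.022 0.03 ] 8.8 col [ 47.  81. 152.]
[262 147  24  23] ztop 0.035 c [ 0.715 -0.064] [0.086 0.089] 28.1 col [31. 55. 94.]
[396 148  13  11] ztop 0.064 c [ 0.721 -0.552] [0.033 0.034] 87.7 col [54. 59. 61.]
[412 150  13  12] ztop 0.062 c [ 0.713 -0.611] [0.034 0.034] 74.0 col [52. 57. 58.]
[428 152  13  12] ztop 0.064 c [ 0.703 -0.671] [0.034 0.034] 88.7 col [51. 57. 58.]
[233 155   9  10] ztop 0.058 c [0.709 0.074] [0.03  0.031] 89.3 col [58. 63. 66.]
[173 200  30  33] ztop 0.072 c [0.499 0.26 ] [0.092 0.115] 85.0 col [ 88. 119. 136.]
[303 205  30  34] ztop 0.073 c [ 0.469 -0.217] [0.116 0.092] 4.0 col [ 92. 123. 141.]
[391 209  26  20] ztop 0.094 c [ 0.472 -0.531] [0.069 0.07 ] 66.5 col [58. 64. 72.]
```

View pics/t8.png

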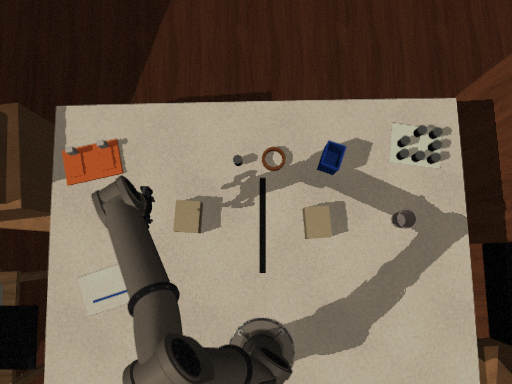

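Request:
play_rows --pt "0.4 0 0 -0.045 0" --pt "0.4 0 0 -0.09 0" --pt "0.4 0 0 -0.135 0" --pt "0.4 0 0 -0.16 0" --pt "0.4 0 0 -0.163 0" --pt "0.4 -0.001 -0.01 -0.163 0" --pt "0.4 -0.002 -0.02 -0.163 0" --pt "0.4 -0.003 -0.03 -0.163 0" --pt "0.4 -0.0035 -0.04 -0.163 0" --pt "0.4 -0.0045 -0.05 -0.163 0"

```text
clock: 11.45
tcp_pos: [0.5045, 0.3106, 0.0365]
orientation: [0.068, 1.568, -0.065]
contact_force: [0.9, 3.0, 2.5]
grip_width: 0.0595
```

Request:
play_rows --pt "0.4 -0.001 -0.01 0 0" --pt "0.4 -0.002 -0.02 0 0" --pt "0.4 -0.003 -0.03 0 0" --pt "0.4 -0.0035 -0.04 0 0" --pt "0.4 -0.0045 -0.05 0 0" --pt "0.4 -0.005 -0.06 0 0" --pt "0.4 -0.006 -0.07 0 0" --pt "0.4 -0.007 -0.08 0 0" --pt "0.4 -0.008 -0.09 0 0" --pt "0.4 -0.009 -0.1 0 0"

```text
clock: 12.45
tcp_pos: [0.4946, 0.2098, 0.0352]
orientation: [0.066, 1.57, -0.066]
contact_force: [0.7, 1.4, 0.5]
grip_width: 0.0594
```

Run:
```python
from h import *
p=r.grab_frame('side');save(p,'s9');comps(p)
p=r.grab_frame('top');save(p,'t9');comps(p)
```

```text
[  0   0 106  62] ztop 0.195 c [ 2.294 -0.635] [0.367 0.033] 89.6 col [54. 74. 40.]
[242   1 129  53] ztop 0.197 c [ 0.857 -1.126] [0.028 0.676] 89.4 col [ 37.  70. 121.]
[267  79  16  29] ztop 0.06 c [ 0.794 -0.623] [0.058 0.18 ] 13.4 col [52. 56. 59.]
[280  83  23  28] ztop 0.06 c [ 0.709 -0.619] [0.078 0.17 ] 13.1 col [50. 54. 57.]
[335 113  16  19] ztop 0.086 c [ 0.437 -0.518] [0.031 0.007] 70.5 col [103. 114. 129.]
[244 118  29  31] ztop 0.115 c [ 0.698 -0.275] [0.073 0.1  ] 69.1 col [105.  51.  22.]
[294 155  41  34] ztop 0.07 c [ 0.465 -0.215] [0.116 0.095] 3.0 col [ 93. 126. 147.]
[217 172  18  20] ztop 0.032 c [ 0.729 -0.058] [0.05 0.09] 13.4 col [ 31.  66. 110.]
[205 199  12  17] ztop 0.055 c [0.705 0.074] [0.033 0.034] 58.8 col [56. 61. 64.]
[230 228  60  46] ztop 0.198 c [0.481 0.231] [0.07  0.029] 27.6 col [51. 62. 69.]
[ 77 325  47  33] ztop 0.062 c [0.778 0.59 ] [0.021 0.031] 10.8 col [ 45.  96. 177.]
[190 343  11  14] ztop 0.045 c [0.513 0.495] [0.024 0.024] 68.0 col [45. 57. 47.]
[ 53 369  48  15] ztop 0.063 c [0.756 0.708] [0.023 0.029] 7.4 col [ 66. 101. 154.]
[414
[... 630 characters left out ...]
0.088 0.087] 89.1 col [32. 56. 94.]
[396 148  13  12] ztop 0.063 c [ 0.721 -0.553] [0.035 0.032] 5.4 col [53. 58. 60.]
[412 150  13  11] ztop 0.064 c [ 0.712 -0.611] [0.034 0.034] 9.2 col [50. 55. 56.]
[427 152  14  11] ztop 0.064 c [ 0.704 -0.67 ] [0.034 0.035] 76.3 col [51. 56. 58.]
[233 155   9  10] ztop 0.059 c [0.709 0.075] [0.03  0.031] 87.8 col [58. 64. 67.]
[202 196  29  40] ztop 0.162 c [0.496 0.172] [0.036 0.005] 2.2 col [65. 87. 99.]
[303 205  30  34] ztop 0.073 c [ 0.469 -0.217] [0.115 0.091] 3.8 col [ 91. 121. 139.]
[391 209  26  20] ztop 0.094 c [ 0.472 -0.53 ] [0.071 0.069] 47.6 col [59. 65. 73.]
[122 210   8   7] ztop 0.049 c [0.516 0.495] [0.021 0.021] 25.0 col [36. 41. 39.]
```

View pics/s9.png

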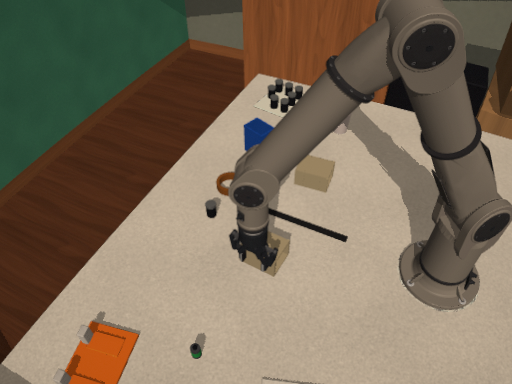

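```bash
cat >> h.py <<'E'
def lying(p):
    C=cloud(p); m=(C[...,2]>.056)&(C[...,2]<.080)&(C[...,0]>.38)&(C[...,0]<.6)&(abs(C[...,1])<.33)&(p['pixels'][...,2]>80)&(p['z_map']>0)
    n,l,s,c=cv2.connectedComponentsWithStats(m.astype(np.uint8))
    for i in range(1,n):
        if s[i,4]<40: continue
        P=C[l==i]; R=cv2.minAreaRect(P[:,:2].astype(np.float32)); print(s[i],np.round(R[0],4),np.round(R[1],3),round(R[2],1),'min',P.min(0).round(3),'max',P.max(0).round(3))
E
python3 - <<'E'
from h import *
o=r.get_obs();print(o['clock'],o['tcp_pos'])
p=r.grab_frame('top');save(p,'t10');lying(p)
cv2.imwrite('pics/t10c.png',cv2.resize(p['pixels'][150:280,160:350],None,fx=4,fy=4,interpolation=cv2.INTER_CUBIC))
E
```

```text
12.55 [0.49432604 0.20810636 0.03510608]
[204 202  27  33 720] [0.488  0.1494] [0.089 0.115] 85.2 min [0.429 0.102 0.056] max [0.548 0.197 0.076]
[304 205  29  34 796] [ 0.4684 -0.2169] [0.115 0.093] 4.3 min [ 0.409 -0.267  0.056] max [ 0.529 -0.168  0.076]
```

View pics/t10c.png

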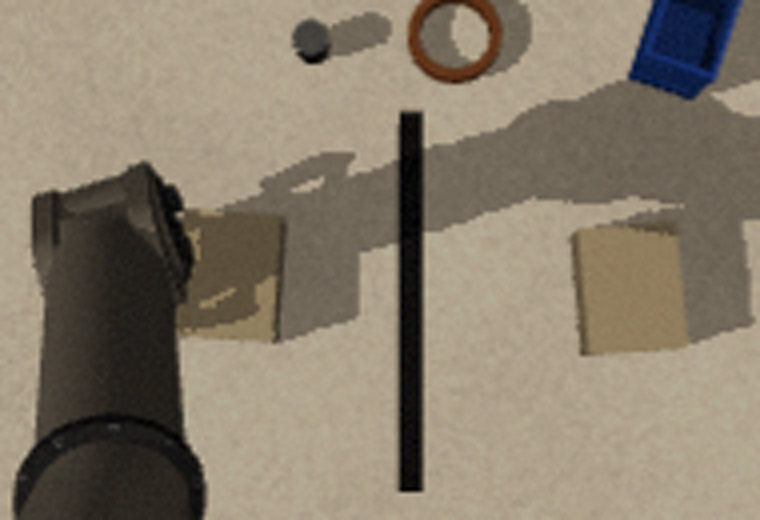

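Request:
play_rows --pt "0.4 -0.001 -0.01 0 0" --pt "0.4 -0.002 -0.02 0 0" --pt "0.4 -0.003 -0.03 0 0" --pt "0.4 -0.0035 -0.04 0 0" --pt "0.4 -0.0045 -0.05 0 0" --pt "0.4 -0.005 -0.06 0 0" --pt "0.4 -0.006 -0.07 0 0" --pt "0.4 -0.007 -0.08 0 0" --pt "0.4 -0.008 -0.09 0 0" --pt "0.4 -0.009 -0.1 0 0"

```text
clock: 13.6
tcp_pos: [0.4856, 0.1099, 0.0353]
orientation: [0.066, 1.57, -0.066]
contact_force: [0.4, 0.9, -0.5]
grip_width: 0.0598
```

Request:
play_rows --pt "0.4 -0.001 -0.01 0 0" --pt "0.4 -0.002 -0.02 0 0" --pt "0.4 -0.003 -0.03 0 0" --pt "0.4 -0.0035 -0.04 0 0" --pt "0.4 -0.004 -0.048 0 0" --pt "0.4 -0.0045 -0.055 0 0" --pt "0.4 -0.0045 -0.055 0 0" --pt "0.4 -0.0045 -0.055 0 0"

```text
clock: 14.4
tcp_pos: [0.4813, 0.0556, 0.0353]
orientation: [0.066, 1.57, -0.066]
contact_force: [0.8, 0.2, 0.4]
grip_width: 0.0597
```

Run:
```python
from h import *
o=r.get_obs();print(o['clock'],o['tcp_pos'])
p=r.grab_frame('top');save(p,'t11');lying(p)
cv2.imwrite('pics/t11c.png',cv2.resize(p['pixels'][150:280,160:350],None,fx=4,fy=4,interpolation=cv2.INTER_CUBIC))
```

```text
14.4 [0.4813109  0.05558098 0.03533736]
[255 205  18  33 488] [ 0.4743 -0.019 ] [0.059 0.116] 86.3 min [ 0.416 -0.052  0.058] max [0.533 0.012 0.076]
[304 205  29  34 797] [ 0.4685 -0.2171] [0.115 0.091] 3.5 min [ 0.409 -0.266  0.057] max [ 0.528 -0.169  0.077]
```

View pics/t11c.png

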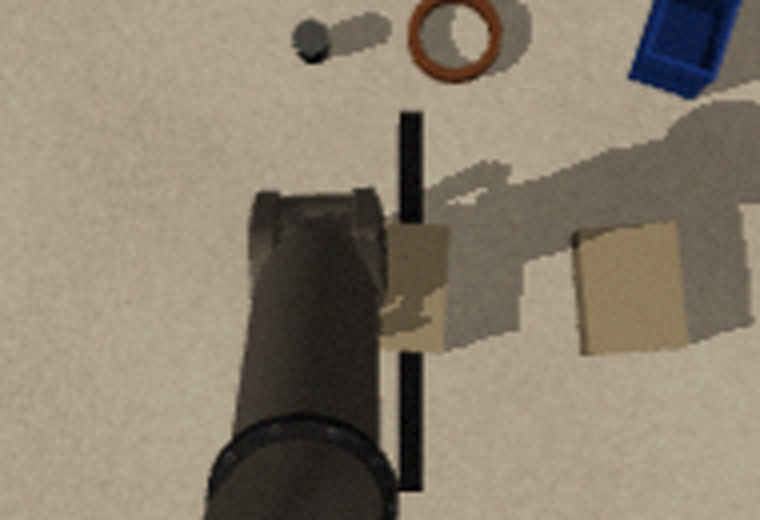

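Request:
play_rows --pt "0.4 -0.0005 -0.005 0 0" --pt "0.4 -0.001 -0.01 0 0" --pt "0.4 -0.001 -0.0125 0 0" --pt "0.4 -0.001 -0.0125 0 0" --pt "0.4 0.0 0.01 0 0" --pt "0.4 0.002 0.03 0 0" --pt "0.4 0.004 0.06 0.02 0" --pt "0.4 0.004 0.09 0.06 0" --pt "0.4 0.004 0.13 0.1 0" --pt "0.4 0.004 0.17 0.13 0"

```text
clock: 15.45
tcp_pos: [0.4854, 0.221, 0.1632]
orientation: [0.067, 1.569, -0.068]
contact_force: [0.6, 0.7, -0.3]
grip_width: 0.0597
```

Run:
```python
from h import *
o=r.get_obs();print(o['clock'],o['tcp_pos'])
p=r.grab_frame('top');save(p,'t12');lying(p);comps(p)
img=p['pixels'];d=(img.max(2)<30);d[:,:255]=0;d[:,270:]=0
v,u=np.nonzero(d); k=(v>178)&(v<275);W=onplane(p,np.c_[u[k],v[k]],0)
for a,b in((.28,.41),(.54,.64)):
    s=W[(W[:,0]>a)&(W[:,0]<b)]; print(a,len(s),s.mean(0).round(4),s.min(0).round(4),s.max(0).round(4))
p=r.grab_frame('side');save(p,'s12');lying(p)
cv2.imwrite('pics/s12c.png',cv2.resize(p['pixels'][70:350,130:400],None,fx=2,fy=2,interpolation=cv2.INTER_CUBIC))
```

```text
15.45 [0.48537169 0.22100372 0.16318567]
[249 205  27  33 788] [ 0.4743 -0.0138] [0.091 0.115] 85.2 min [ 0.416 -0.062  0.057] max [0.534 0.034 0.076]
[304 205  29  34 793] [ 0.4684 -0.2167] [0.115 0.092] 3.8 min [ 0.409 -0.266  0.057] max [ 0.528 -0.169  0.075]
[414 126  13  11] ztop 0.064 c [ 0.809 -0.626] [0.034 0.028] 62.4 col [47. 51. 52.]
[430 128  13  10] ztop 0.062 c [ 0.797 -0.685] [0.032 0.031] 7.0 col [45. 49. 50.]
[397 135  13  12] ztop 0.063 c [ 0.772 -0.56 ] [0.035 0.031] 4.7 col [54. 59. 61.]
[ 96 139  22  35] ztop 0.066 c [0.782 0.587] [0.02 0.03] 15.0 col [ 46.  80. 150.]
[428 139  14  12] ztop 0.062 c [ 0.753 -0.679] [0.035 0.034] 7.0 col [52. 58. 59.]
[318 140  29  34] ztop 0.12 c [ 0.705 -0.276] [0.069 0.094] 69.8 col [66. 31. 17.]
[ 64 146  21  35] ztop 0.065 c [0.76  0.708] [0.02  0.034] 8.4 col [ 47.  80. 150.]
[262 147  24  24] ztop 0.034 c [ 0.716 -0.063] [0.087 0.087] 61.8 col [31. 54. 92.]
[396 148  13  12] ztop 0.063 c [ 0.722 -0.552] [0.034 0.035] 85.9 col [52. 57. 59.]
[412 150  13  12] ztop 0.066 c [ 0.712 -0.611] [0.032 0.032] 12.7 col [50. 55. 56.]
[4
[... 195 characters left out ...]
[ 0.474 -0.014] [0.091 0.115] 85.2 col [ 86. 114. 130.]
[303 205  30  34] ztop 0.072 c [ 0.468 -0.217] [0.115 0.092] 3.6 col [ 90. 120. 138.]
[392 209  25  20] ztop 0.093 c [ 0.472 -0.531] [0.07 0.07] 38.0 col [61. 68. 76.]
[122 210   9   7] ztop 0.05 c [0.515 0.494] [0.021 0.02 ] 58.8 col [35. 40. 38.]
0.28 165 [ 0.347  -0.0119 -0.    ] [ 0.2876 -0.0207 -0.    ] [ 0.4068 -0.0032  0.    ]
0.54 129 [ 0.591  -0.0171  0.    ] [ 0.543  -0.0258  0.    ] [ 0.64   -0.0084  0.    ]
[295 154  40  27 663] [ 0.4653 -0.2146] [0.117 0.095] 3.9 min [ 0.407 -0.265  0.056] max [ 0.524 -0.167  0.073]
[269 189  45  35 875] [ 0.4711 -0.0133] [0.096 0.114] 84.6 min [ 0.412 -0.066  0.056] max [0.53  0.038 0.072]
```

View pics/s12c.png

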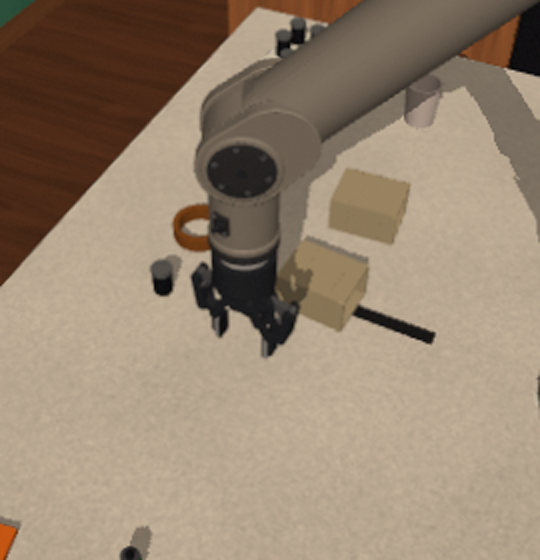

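View pics/t12.png

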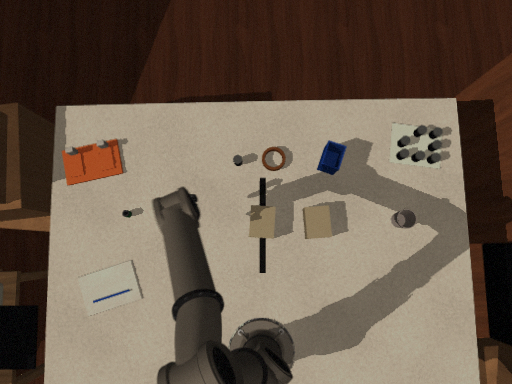

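Request:
play_rows --pt "0.4 0 0 0 0" --pt "0.4 0 0 0 0" --pt "0.4 0 0 0 0"

```text
clock: 15.85
tcp_pos: [0.4848, 0.2187, 0.1603]
orientation: [0.066, 1.571, -0.069]
contact_force: [-0.3, -1.0, -0.4]
grip_width: 0.0594
```

```bash
python3 -c "
from bench import r
print(r.get_obs()['contact_force']);print(r.hand_in())"
```

```text
[-0.29281735 -1.01803708 -0.4322336 ]
the job is handed in; nothing more can be done
None
```

The stamped crate is lying on its side across the dispatch line. I handed the job in at about 16 s, inside the 72 s limit, with the gripper clear of everything.

- **Toppling:** I tipped both cream crates towards the robot, because the blue look-alike stood where the right crate would have fallen the other way. Only after both were down did I push the stamped crate.
- **Which crate:** The wrist camera showed the stamp on the left crate's underside. The right crate's underside, seen in shadow, looked blank, and the stamp detector found nothing there.
- **Final position:** I pushed the left crate sideways with two fingertips. The top camera puts its middle at (0.474, -0.014), about 1 mm from the line's centre at that point (y = -0.0146). The side camera agrees to within 3 mm.
- **Everything else:** The other crate lies at y = -0.217, well off the line. The film can, tape roll, cartridge, pen cup and blue look-alike measured within about 2 mm of where they started.

No checks failed. In the first pictures the networks gave some low-confidence or wrong labels for the film can, cartridge and pen cup. I placed those from the depth images instead.

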